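# Set the gap pointer and hold the test dial of a spark plug tester

## Robot

A 6-joint arm with a two-finger parallel gripper is mounted at the origin on the work surface. World frame = base frame: x ahead of the robot, y to its left, z up, the work surface at z = 0. Lengths are in m, angles in degrees, forces in N, time in s.
With the tool pointing down it reaches from about 0.25 to 0.725 m from the base axis. Payload 9.7 kg.
Tool frame: the origin (TCP) lies at the very end of the fingers, on their centre line; the grasp point (between the pads) lies 19 mm behind it (bot.hold_point_z is the distance from the TCP to the grasp point, in m); z points along the fingers, y is the line along which they close (so a half turn about z gives the same grasp; the last joint's range is limited). The gripper opens to 85 mm and grips with 20 to 120 N. Pads are 22 mm wide; open, the fingers measure 114 mm over their backs; the gripper's body (76 mm by 85 mm) begins 54 mm behind the grasp point. The pads swing forward as they close: fully open they stand 13 mm farther back than shut.
Start: joints at [73.568, 4.979, 10.078, 95.1, 0, 90], TCP at [0.156, 0.528, 0.231] pointing down, gripper open.
Joint ranges: [-179.16, 179.16], [-48.56, 103.87], [-65.8, 70.77], [-126.05, 130.52], [-82.76, 87.17], [-180, 180]. Speed limits (degrees/s): [127.2, 127.2, 147.25, 180, 180, 180].

## Interface

Orientations are given as [roll, pitch, yaw] about the fixed x, y, z axes, in that order (R = Rz(yaw) Ry(pitch) Rx(roll)).
In Python, from workcell import bot gives the robot as it stands.
- The arm moves only by the tool play_rows, never from a script. Its argument "targets" is a list of rows, each an object with "grip": the closure in counts, from 0 (fully open) to 255 (shut); "linear": the shift along the world's x, y, z in cm, a list of three; "delta_rot": the turn, a rotation vector about the world's x, y, z in rad, a list of three. A call has 1 to 10 rows; each row is the pose to reach, as a shift and turn from the pose commanded when the call began; what a row does not reach only later rows make up. A row lasts 1/10 s, in which the tool goes at most 50 mm and 8.59 degrees, less where a joint would pass 70% of its speed; a pose out of reach is approached as far as the arm can. A call with a gripper value outside its range is refused whole. The fingers move at their own pace and stop on an object; "force" is the grip in N (left out, the last holds). Time passes only in rows, so rows that repeat a pose let the fingers close. It gives the time, the measured TCP pose, the force, the opening and the grip force at its end, in the units of the state.
- bot.get_obs(): the state, without advancing time (a new reading comes with each control period).
- bot.camera(name): name is "scene" or "top" or "wrist"; returns a dict with "color" (480x640x3 uint8, red, green, blue), "range_z" (480x640 float32, m along the optical axis (not along the pixel's ray), 0 where there is no reading), "fov_y" (degrees; the focal length in pixels is half the picture's height over the tangent of half this angle, whatever the lens; pixels are square), "cx", "cy" (the principal point, pixels), "world_to_cam" (4x4, takes a point from world to camera coordinates). Camera axes: x right, y up, looking along -z (the intrinsics and any distortion apply to the point x, -y, -z); pixel columns grow to the right and rows downward; lengths in m; the calibration is good to about 2 mm. A picture is of the moment at which its call begins.
- bot.job_done(): hands the job in; it is judged then, once.
Trained networks look in a picture, given as the dict that the camera call returned (one of the last four; its "shot" number tells which), for a name from the list of things; names that differ only in an ending like _2 or _b are one class to them, and where a whole thing is asked for, a point or a joint stands for the part that bears it (a point fixed in the world has none). Each returns a list of dicts, best first, with "conf" (0 to 1); they miss things now and then, are a little off and sometimes report something else, mostly with a low value. They report only what shows in the picture. A call takes as long as a camera call.
- bot.search_frame(picture, target): "box" ([left, top, right, bottom] in pixels, round what is visible of it).
- bot.trace(picture, target): "pixels" (480x640 bool, what is visible of it) and "box" ([left, top, right, bottom] in pixels, round what is visible of it).
- bot.pinpoint(picture, target): "pixel" ([column, row] in pixels: a listed point, or the origin of a listed thing).
The state is a dict: "time": time; "q": joint angles; "qd": joint speeds; "joint_efforts": joint torques, N m; "ee_pos": TCP position; "tcp_rot": TCP orientation; "wrist_force": force on the tool from outside, world axes, zero at the start; "torque": the same for the moment, N m; "opening": finger opening in m; "grasp_force": force on a finger pad.
Only numpy, scipy, OpenCV 4.12 (cv2) and the standard library are available. Lean on these libraries where they do the work, as an engineer would, in place of code of your own. Each camera call takes 0.05 s, during which the arm holds its last target. There are 200 camera calls.

## Task

A spark plug is screwed into the bench tester. Turn the round gap knob, in small turns, until the tip of the sliding pointer stands level with the tip of the arrow-shaped index clip, moving the pointer only by the knob; only then grip the bar of the spring-return test dial, turn it clockwise past its first two clicks to the third and keep it there: finish while still holding it at the third position, because it springs back when let go. Leave the plug block, the socket, the feeler gauge and the filter cover where they lie.

Things in the scene. Friction and masses are not known exactly. Their poses are not given: they have to be found in the camera images.
- deck (a point): centre of the top face of the tester, a fixed grey steel box 240 (x) by 300 (y) by 60 mm high on the bench. Its x axis points away from the robot and its y axis to the robot's left at yaw 0; the box stands turned up to 0.35 rad either way. Knob at deck x -45 mm, y +85 mm; dial at x -45 mm, y -85 mm; pointer scale beyond them, x +25 to +97 mm, y -62 to +62 mm; the plug under test stands at x +85 mm, y -105 mm and rises 54 mm above the deck
- knob_grip (a point): on the upright axis of the round black fluted gap knob, 30 mm above the deck: the height to grip. The knob is a cylinder of diameter 32 mm from 4 to 42 mm above the deck, over a flange of diameter 42 mm, 4 mm thick; it can be gripped from above at any yaw and regripped as often as needed
- gap_knob (a joint): angle of the gap knob (rad), growing counter-clockwise seen from above, range -2.8 to 2.8; light friction (0.03 N m), stays where it is left. Each radian moves the pointer 16 mm along the deck's +y; the pointer starts within about 8 mm of the middle of its scale (knob within 0.5 rad of zero)
- gap_pointer: the dark steel pointer that slides along the deck's y axis, driven by the gap knob (16 mm per rad); origin on the deck beneath its carriage, which is 14 by 16 mm and 9 mm high, with a thin finger towards deck +x. It must not be pushed itself
- pointer_tip (a point): the tip of the pointer's 3 mm wide finger, 28 mm from the pointer's origin towards deck +x, 5 mm above the deck
- index_tip (a point): the tip of the fixed arrow-shaped steel index clip (28 mm long, 18 mm wide, narrowing to 3 mm at the tip), which points to deck -x towards the pointer, 5 mm above the deck, 3 mm beyond the line on which the pointer's tip runs; axes as the deck's. It stands 20 to 32 mm either side of the scale's middle; a plain round stud of diameter 18 mm, no part of the work, stands on the other side
- dial_bar: the black grip bar across the test dial, 50 mm long along its own x (towards its nose), 13 mm thick along its y, rising 4 to 42 mm above the deck over a round skirt of diameter 56 mm, 4 mm thick; origin on the dial's upright axis at deck height. It turns with the dial. At rest its nose points 0.6 rad counter-clockwise of deck +x, at a single larger white dot
- dial_grip (a point): on the dial's upright axis, 30 mm above the deck: the height to grip the bar across its 13 mm thickness; axes as the bar's
- test_dial (a joint): angle of the test dial (rad), 0 at rest, growing clockwise seen from above to a stop at 1.26. Clicks at 0.40, 0.80 and 1.20 (one, two and three white dots on the deck); the ridge before the third is at 1.00. A spring of 0.08 N m per rad, 0.05 N m at rest and 0.14 N m at the third, with clicks of about 0.04 N m on top, returns it to 0 from anywhere when let go
- plug_block: loose pine block 45 by 90 by 25 mm with two ceramic spark plugs standing in it (69 mm high in all), left of the tester; origin under its centre; leave alone
- plug_socket: loose chrome tube socket, diameter 27 mm, 65 mm high, standing left of the tester; origin under its centre; leave alone
- feeler_gauge: loose feeler gauge with a red plastic case 105 by 16 by 12 mm, lying right of the tester; origin under its centre; leave alone
- filter_cover: loose dented round aluminium air filter cover, diameter 110 mm, 38 mm high, right of the tester; origin under its centre; leave alone

How it is judged:
By the outcome, as a careful person would: the job done as asked, in the order asked, and still so for the second after the job is handed in, while the arm keeps its last pose, push and grip.
It also fails if it takes over 64 s, if anything falls off the work surface, if the arm or the gripper's body presses on something with over 40 N, if the wrist force passes 120 N, or if a joint passes its speed limit or range.

## Working session

There is one attempt and no reset: what is moved stays moved. The work goes in short steps, Python scripts to look and compute and a tool call to move; the robot and the scene stay as the last step left them, time stands still between calls to the robot, and variables do not carry over. Pictures are saved under pics/ and viewed, at most 10 in all, crops included, and the job is handed in when it is done.

Besides the shell and the picture viewer there is one more tool, called after "Emit:" by a JSON object that holds its "api" and its "payload". play_rows: Moves the arm, as the interface text tells. Its arguments: {"type":"object","properties":{"targets":{"type":"array","items":{"type":"object","properties":{"grip":{"type":"number"},"linear":{"type":"array","items":{"type":"number"}},"delta_rot":{"type":"array","items":{"type":"number"}}}}},"force":{"type":"number"}},"required":["targets"]}

```bash
mkdir -p pics; cat > h.py <<'E'
import numpy as np, cv2
from workcell import bot
def K(p): return 240/np.tan(np.radians(p["fov_y"])/2)
def ray(p,px):
    f=K(p); T=np.linalg.inv(p["world_to_cam"])
    d=np.array([(px[0]-p["cx"])/f,-(px[1]-p["cy"])/f,-1.]); return T[:3,3],T[:3,:3]@d
def at_z(p,px,z):
    o,d=ray(p,px); return o+d*(z-o[2])/d[2]
def at_depth(p,px):
    o,d=ray(p,px); return o+d*p["range_z"][int(round(px[1])),int(round(px[0]))]
def proj(p,X):
    c=p["world_to_cam"]@np.append(X,1); f=K(p); return np.array([p["cx"]+f*c[0]/-c[2],p["cy"]-f*c[1]/-c[2]])
def save(p,n,box=None,s=1):
    im=p["color"][...,::-1]
    if box: im=im[box[1]:box[3],box[0]:box[2]]
    cv2.imwrite("pics/"+n,cv2.resize(im,None,fx=s,fy=s,interpolation=cv2.INTER_CUBIC))
E
python3 - <<'E'
from h import *
np.set_printoptions(precision=4,suppress=True)
p=bot.camera("top"); save(p,"top.png"); print({k:p[k] for k in p if k not in("color","range_z")})
Z={"deck":.06,"knob_grip":.09,"dial_grip":.09,"pointer_tip":.065,"index_tip":.065,"gap_pointer":.06,"dial_bar":.06}
for n,z in Z.items():
    r=bot.pinpoint(p,n)
    for q in r[:2]: print(n,q["conf"],q["pixel"],at_z(p,q["pixel"],z),at_depth(p,q["pixel"]))
print(bot.get_obs())
E
```

```text
{'fov_y': 55.45326615875991, 'cx': 316.45639434948276, 'cy': 237.6348749437516, 'world_to_cam': array([[-0.1659, -0.9861, -0.0036,  0.1175],
       [ 0.9653, -0.1632,  0.2039, -0.615 ],
       [-0.2017,  0.0304,  0.979 , -0.8219],
       [ 0.    ,  0.    ,  0.    ,  1.    ]]), 'shot': 1}
deck 0.96 [371.6, 282.5] [ 0.523  -0.0757  0.06  ] [ 0.523  -0.0758  0.0595]
knob_grip 0.94 [334.0, 307.4] [0.4871 0.0044 0.09  ] [0.4866 0.0049 0.1006]
knob_grip 0.51 [281.5, 255.8] [0.5972 0.0844 0.09  ] [0.6113 0.0885 0.0113]
dial_grip 0.57 [429.6, 305.9] [ 0.4609 -0.1678  0.09  ] [ 0.4607 -0.1646  0.1027]
pointer_tip 0.61 [260.6, 309.2] [0.5079 0.1397 0.065 ] [0.511  0.1447 0.0209]
pointer_tip 0.41 [371.0, 253.0] [ 0.5784 -0.0847  0.065 ] [ 0.5795 -0.0857  0.0582]
index_tip 0.52 [389.3, 252.2] [ 0.5741 -0.1197  0.065 ] [ 0.5751 -0.121   0.0582]
gap_pointer 0.4 [375.0, 268.7] [ 0.5479 -0.0872  0.06  ] [ 0.547  -0.0861  0.0674]
{'time': 0.4, 'q': array([73.5685,  4.9836, 10.0734, 95.1014,  0.002 , 90.0011]), 'qd': array([-0.0007, -0.1004,  0.1584,  0.0446, -0.0484, -0.0332]), 'joint_efforts': array([ -0.0001, -51.9503,  46.4381,   0.0034,  -0.    ,  -0.    ]), 'ee_pos': array([0.1556, 0.5275, 0.2312]), 'tcp_rot': array([-179.9883,   -0.002 ,  163.5674]), 'wrist_force': array([ 0.5963, -0.6715, -0.4156]), 'torque': array([-0.0017,  0.0006, -0.0089]), 'grasp_force': 0.0, 'opening': 0.08518361955014406}
```

View pics/top.png

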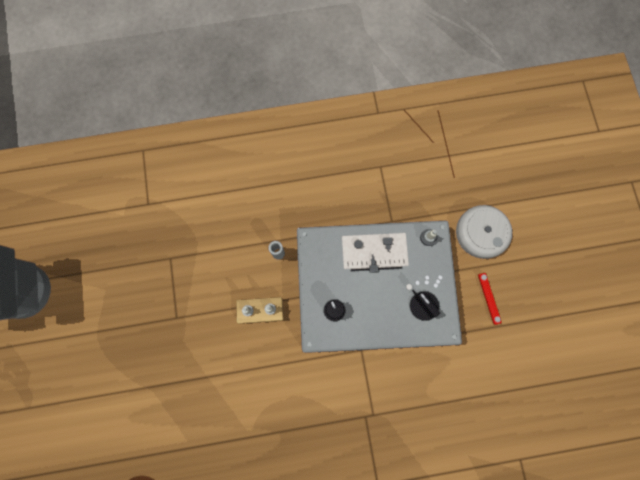

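The picture shows the knob at (334,308), the dial at (425,305), the pointer at about (373,263), the index arrow at (388,243) and the stud at (358,244). Next I fit the deck rectangle from depth.

```bash
cat > deck.py <<'E'
from h import *
def cloud(p):
    f=K(p); v,u=np.mgrid[0:480,0:640]; T=np.linalg.inv(p["world_to_cam"]); r=p["range_z"]
    C=np.stack([(u-p["cx"])/f*r,-(v-p["cy"])/f*r,-r],-1)
    return C@T[:3,:3].T+T[:3,3], r>0
E
python3 - <<'E'
from deck import *
np.set_printoptions(precision=4,suppress=True)
p=bot.camera("top"); W,ok=cloud(p)
m=ok&(abs(W[...,2]-.06)<.006)&(W[...,0]>.3)&(W[...,0]<.75)&(abs(W[...,1]+.07)<.25)
m=cv2.morphologyEx(m.astype(np.uint8),cv2.MORPH_OPEN,np.ones((3,3)))
n,l,s,c=cv2.connectedComponentsWithStats(m); k=1+s[1:,4].argmax()
P=W[l==k][:,:2].astype(np.float32)
r=cv2.minAreaRect(P*1000); print(r)
for nme,(x0,x1,y0,y1) in {"knob":(.45,.53,-.04,.05),"dial":(.42,.50,-.21,-.12)}.items():
    q=ok&(abs(W[...,2]-.101)<.006)&(W[...,0]>x0)&(W[...,0]<x1)&(W[...,1]>y0)&(W[...,1]<y1)
    A=W[q][:,:2].astype(np.float32)*1000; print(nme,len(A),A.mean(0),cv2.minAreaRect(A))
E
```

```text
((518.6678466796875, -86.06510925292969), (298.3753356933594, 239.12606811523438), 83.36029815673828)
knob 251 [483.938    3.6015] ((483.87548828125, 3.5348968505859375), (31.464488983154297, 31.432146072387695), 4.528492450714111)
dial 213 [ 464.0252 -164.3085] ((464.2881774902344, -164.630615234375), (49.7684440612793, 13.2157621383667), 27.669677734375)
```

Emit:
{"api": "play_rows", "payload": {"targets": [{"grip":0,"linear":[32.8,-52.4,-3]},{"grip":0,"linear":[32.8,-52.4,-3]},{"grip":0,"linear":[32.8,-52.4,-3]},{"grip":0,"linear":[32.8,-52.4,-3]},{"grip":0,"linear":[32.8,-52.4,-3]},{"grip":0,"linear":[32.8,-52.4,-3]},{"grip":0,"linear":[32.8,-52.4,-3]},{"grip":0,"linear":[32.8,-52.4,-3]},{"grip":0,"linear":[32.8,-52.4,-3]},{"grip":0,"linear":[32.8,-52.4,-3]}], "force": 30}}

```text
validation failed for argument at $.ta...
```

Emit:
{"api": "play_rows", "payload": {"targets": [{"grip":0,"linear":[32.8,-52.4,-3],"delta_rot":[0,0,0]},{"grip":0,"linear":[32.8,-52.4,-3],"delta_rot":[0,0,0]},{"grip":0,"linear":[32.8,-52.4,-3],"delta_rot":[0,0,0]},{"grip":0,"linear":[32.8,-52.4,-3],"delta_rot":[0,0,0]},{"grip":0,"linear":[32.8,-52.4,-3],"delta_rot":[0,0,0]},{"grip":0,"linear":[32.8,-52.4,-3],"delta_rot":[0,0,0]},{"grip":0,"linear":[32.8,-52.4,-3],"delta_rot":[0,0,0]},{"grip":0,"linear":[32.8,-52.4,-3],"delta_rot":[0,0,0]},{"grip":0,"linear":[32.8,-52.4,-3],"delta_rot":[0,0,0]},{"grip":0,"linear":[32.8,-52.4,-3],"delta_rot":[0,0,0]}], "force": 30}}

```text
time: 1.45
ee_pos: [0.4213, 0.1022, 0.2073]
tcp_rot: [180.0, 0.1, 163.6]
wrist_force: [0.6, 0.5, 0.6]
opening: 0.0851
grasp_force: 0.0
```

Emit:
{"api": "play_rows", "payload": {"targets": [{"grip":0,"linear":[6.3,-10,-0.7],"delta_rot":[0,0,0]},{"grip":0,"linear":[6.3,-10,-0.7],"delta_rot":[0,0,0]},{"grip":0,"linear":[6.3,-10,-0.7],"delta_rot":[0,0,0]},{"grip":0,"linear":[6.3,-10,-0.7],"delta_rot":[0,0,0]}]}}

```text
time: 1.85
ee_pos: [0.4843, 0.002, 0.1993]
tcp_rot: [-180.0, -0.1, 163.4]
wrist_force: [-0.3, 0.6, -0.4]
opening: 0.0856
grasp_force: 0.0
```

```bash
python3 - <<'E'
from deck import *
np.set_printoptions(precision=4,suppress=True)
o=bot.get_obs(); print(o["q"],o["ee_pos"])
p=bot.camera("wrist"); save(p,"w1.png")
for n,z in {"knob_grip":.09,"pointer_tip":.065,"index_tip":.065}.items():
    for q in bot.pinpoint(p,n)[:2]: print(n,q["conf"],q["pixel"],at_z(p,q["pixel"],z))
print([proj(p,x) for x in ([.4838,.0036,.102],[.5778,-.085,.065])])
E
```

```text
[ 0.2492 -4.4966 -2.9781 91.5761 -0.0153 16.8876] [0.4843 0.002  0.1993]
knob_grip 0.92 [320.7, 229.7] [0.486  0.0061 0.09  ]
pointer_tip 0.72 [256.6, 335.5] [ 0.579  -0.0858  0.065 ]
pointer_tip 0.28 [226.3, 342.2] [ 0.5777 -0.1167  0.065 ]
index_tip 0.76 [226.3, 340.3] [ 0.5756 -0.1159  0.065 ]
[array([316.9225, 232.8137]), array([256.9494, 334.3259])]
```

View pics/w1.png

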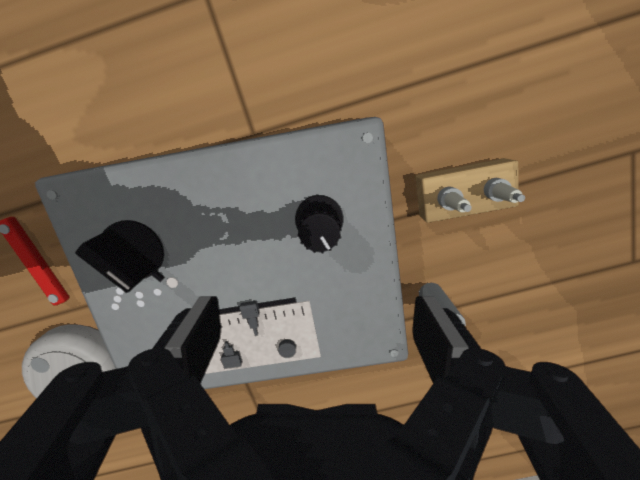

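Emit:
{"api": "play_rows", "payload": {"targets": [{"grip":60,"linear":[0,0.1,-4],"delta_rot":[0,0,0]},{"grip":60,"linear":[0,0.1,-8],"delta_rot":[0,0,0]},{"grip":60,"linear":[0,0.1,-11.5],"delta_rot":[0,0,0]},{"grip":60,"linear":[0,0.1,-12.8],"delta_rot":[0,0,0]},{"grip":60,"linear":[0,0.1,-12.8],"delta_rot":[0,0,0]},{"grip":255,"linear":[0,0.1,-12.8],"delta_rot":[0,0,0]},{"grip":255,"linear":[0,0.1,-12.8],"delta_rot":[0,0,0]},{"grip":255,"linear":[0,0.1,-12.8],"delta_rot":[0,0,0]},{"grip":255,"linear":[0,0.1,-12.8],"delta_rot":[0,0,0]},{"grip":255,"linear":[0,0.1,-12.8],"delta_rot":[0,0,0]}], "force": 30}}

```text
time: 3.05
ee_pos: [0.4844, 0.0043, 0.0744]
tcp_rot: [-179.9, 0.2, 163.5]
wrist_force: [-3.8, -4.5, 8.3]
opening: 0.0309
grasp_force: 29.6
```

Emit:
{"api": "play_rows", "payload": {"targets": [{"grip":255,"linear":[0,0,0],"delta_rot":[0,0,-0.14]},{"grip":255,"linear":[0,0,0],"delta_rot":[0,0,-0.28]},{"grip":255,"linear":[0,0,0],"delta_rot":[0,0,-0.42]},{"grip":255,"linear":[0,0,0],"delta_rot":[0,0,-0.56]},{"grip":255,"linear":[0,0,0],"delta_rot":[0,0,-0.7]},{"grip":255,"linear":[0,0,0],"delta_rot":[0,0,-0.84]},{"grip":255,"linear":[0,0,0],"delta_rot":[0,0,-0.98]},{"grip":255,"linear":[0,0,0],"delta_rot":[0,0,-1.12]},{"grip":255,"linear":[0,0,0],"delta_rot":[0,0,-1.2]},{"grip":255,"linear":[0,0,0],"delta_rot":[0,0,-1.2]}]}}

```text
time: 4.05
ee_pos: [0.4843, 0.0042, 0.0744]
tcp_rot: [179.9, 0.1, 94.6]
wrist_force: [-3.6, -6.4, 8.4]
opening: 0.0315
grasp_force: 29.6
```

```bash
cat > look.py <<'E'
from deck import *
import sys
np.set_printoptions(precision=4,suppress=True)
th=np.radians(-6.64); c=np.array([.5187,-.0861]); R=np.array([[np.cos(th),np.sin(th)],[-np.sin(th),np.cos(th)]])
print(bot.get_obs()["tcp_rot"])
for cam in sys.argv[2:]:
    p=bot.camera(cam); save(p,f"{sys.argv[1]}_{cam}.png")
    for n in ("pointer_tip","index_tip"):
        for q in bot.pinpoint(p,n)[:2]: print(cam,n,q["conf"],q["pixel"],R@(at_z(p,q["pixel"],.065)[:2]-c)*1000)
E
python3 look.py a wrist scene top
```

```text
[179.8612   0.1348  94.5957]
wrist pointer_tip 0.41 [450.5, 461.5] [ 59.9634 -14.0878]
wrist pointer_tip 0.36 [319.4, 316.6] [-39.8187  71.4028]
wrist index_tip 0.47 [444.7, 474.3] [ 59.8647 -25.285 ]
scene pointer_tip 0.54 [265.4, 275.5] [ 58.7523 -26.5987]
scene pointer_tip 0.46 [270.9, 269.2] [51.9212 -9.9439]
scene index_tip 0.45 [265.6, 275.8] [ 59.5964 -26.7385]
top index_tip 0.41 [424.9, 305.1] [-44.9433 -85.2597]
```

View pics/a_scene.png

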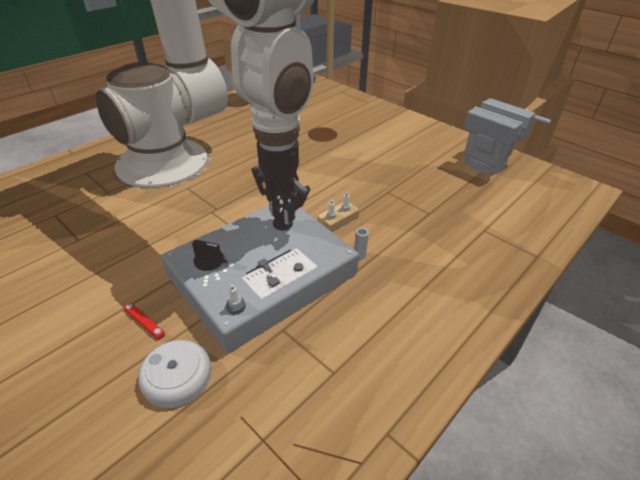

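The scene view shows the gripper on the knob, with the pointer at (265,265) short of the index at (272,281). About 0.7 rad remains.

Emit:
{"api": "play_rows", "payload": {"targets": [{"grip":255,"linear":[0,0,0],"delta_rot":[0,0,-0.14]},{"grip":255,"linear":[0,0,0],"delta_rot":[0,0,-0.28]},{"grip":255,"linear":[0,0,0],"delta_rot":[0,0,-0.42]},{"grip":255,"linear":[0,0,0],"delta_rot":[0,0,-0.55]},{"grip":255,"linear":[0,0,0],"delta_rot":[0,0,-0.6]},{"grip":255,"linear":[0,0,0],"delta_rot":[0,0,-0.6]},{"grip":255,"linear":[0,0,0],"delta_rot":[0,0,-0.6]}]}}

```text
time: 5.2
ee_pos: [0.4843, 0.0042, 0.0744]
tcp_rot: [179.8, 0.0, 60.4]
wrist_force: [-4.2, -6.0, 7.7]
opening: 0.0311
grasp_force: 29.7
```

```bash
python3 look.py b wrist scene
```

```text
[179.8171   0.0369  60.3766]
wrist pointer_tip 0.74 [561.1, 382.6] [ 58.9671 -21.2437]
wrist index_tip 0.89 [566.8, 384.6] [ 61.6756 -23.9243]
scene pointer_tip 0.39 [268.4, 271.0] [ 52.829  -16.0574]
scene index_tip 0.6 [263.0, 274.5] [ 53.9585 -28.5427]
```

View pics/b_wrist.png

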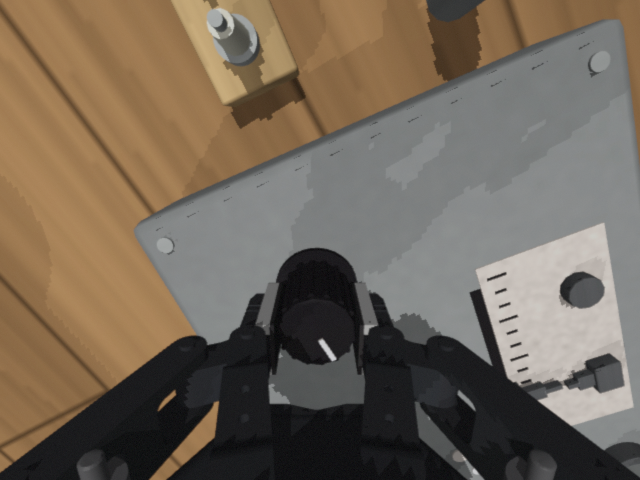

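The wrist view shows the pointer finger from (530,392) to about (560,385), almost in line with the index arrow from (620,372) to (566,384). I rectify this region to deck axes.

```bash
cat > rect.py <<'E'
from look import *
def rect(p,name,s=10,x0=30,x1=95,y0=-50,y1=5):
    src=np.float32([proj(p,np.append(c+R.T@np.array([x,y])/1000,.065)) for x,y in((x0,y0),(x1,y0),(x1,y1),(x0,y1))])
    dst=np.float32([[0,(y1-y0)*s],[(x1-x0)*s,(y1-y0)*s],[(x1-x0)*s,0],[0,0]])
    im=cv2.warpPerspective(p["color"][...,::-1].copy(),cv2.getPerspectiveTransform(src,dst),((x1-x0)*s,(y1-y0)*s),flags=cv2.INTER_CUBIC)
    cv2.imwrite("pics/"+name,im)
E
python3 - x <<'E'
from rect import *
p=bot.camera("wrist"); rect(p,"r1.png")
E
```

```text
[179.8164   0.0371  60.3811]
```

View pics/r1.png

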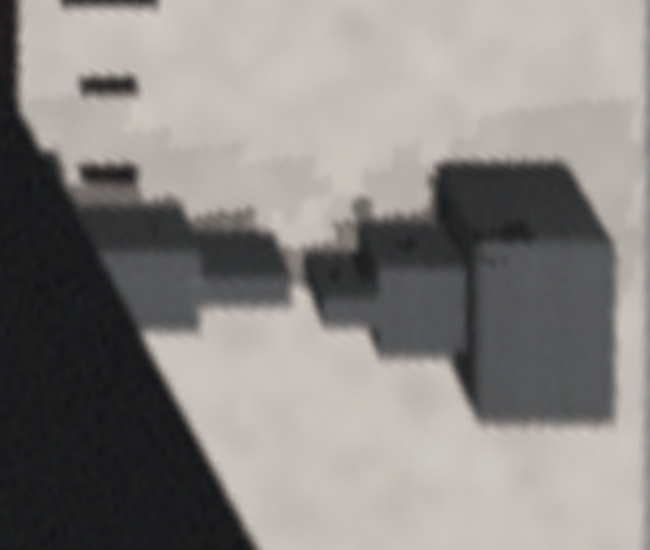

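The pointer finger's top face is centred at row 291 and the index tip's at row 311. At 10 px/mm that leaves 2.0 mm, or −0.125 rad.

Emit:
{"api": "play_rows", "payload": {"targets": [{"grip":255,"linear":[0,0,0],"delta_rot":[0,0,-0.06]},{"grip":255,"linear":[0,0,0],"delta_rot":[0,0,-0.125]},{"grip":255,"linear":[0,0,0],"delta_rot":[0,0,-0.125]},{"grip":255,"linear":[0,0,0],"delta_rot":[0,0,-0.125]}]}}

```text
time: 5.95
ee_pos: [0.4842, 0.0042, 0.0744]
tcp_rot: [179.8, 0.0, 53.2]
wrist_force: [-4.9, -5.4, 8.9]
opening: 0.0309
grasp_force: 29.7
```

```bash
python3 - x <<'E'
from rect import *
p=bot.camera("wrist"); rect(p,"r2.png",16,45,80,-35,-10)
E
```

```text
[179.8164   0.0154  53.2153]
```

View pics/r2.png

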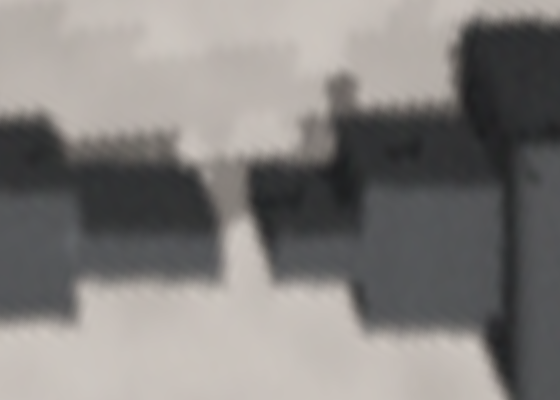

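The tips are level: both top faces are centred at row 257 (16 px/mm). Now release and lift.

Emit:
{"api": "play_rows", "payload": {"targets": [{"grip":60,"linear":[0,0,0],"delta_rot":[0,0,0]},{"grip":60,"linear":[0,0,0],"delta_rot":[0,0,0]},{"grip":60,"linear":[0,0,0],"delta_rot":[0,0,0]},{"grip":60,"linear":[0,0,0],"delta_rot":[0,0,0]},{"grip":60,"linear":[0,0,3],"delta_rot":[0,0,0]},{"grip":60,"linear":[0,0,7],"delta_rot":[0,0,0]},{"grip":60,"linear":[0,0,10],"delta_rot":[0,0,0]},{"grip":60,"linear":[0,0,11],"delta_rot":[0,0,0]}]}}

```text
time: 6.8
ee_pos: [0.4846, 0.0053, 0.1853]
tcp_rot: [179.8, -0.2, 53.3]
wrist_force: [0.9, -0.9, -0.6]
opening: 0.0655
grasp_force: 0.0
```

Emit:
{"api": "play_rows", "payload": {"targets": [{"grip":60,"linear":[-0.2,-2,0],"delta_rot":[0,0,0.14]},{"grip":60,"linear":[-0.4,-4,0],"delta_rot":[0,0,0.28]},{"grip":60,"linear":[-0.6,-6,0],"delta_rot":[0,0,0.42]},{"grip":60,"linear":[-0.8,-8,0],"delta_rot":[0,0,0.56]},{"grip":60,"linear":[-1,-10,0],"delta_rot":[0,0,0.7]},{"grip":60,"linear":[-1.2,-12,0],"delta_rot":[0,0,0.84]},{"grip":60,"linear":[-1.5,-14,0],"delta_rot":[0,0,0.98]},{"grip":60,"linear":[-1.8,-16,0],"delta_rot":[0,0,1.12]},{"grip":60,"linear":[-2,-16.9,0],"delta_rot":[0,0,1.26]},{"grip":60,"linear":[-2,-16.9,0],"delta_rot":[0,0,1.4]}]}}

```text
time: 7.8
ee_pos: [0.4631, -0.1648, 0.1811]
tcp_rot: [-180.0, -0.1, 133.7]
wrist_force: [0.5, -0.7, 0.4]
opening: 0.0652
grasp_force: 0.0
```

Emit:
{"api": "play_rows", "payload": {"targets": [{"grip":60,"linear":[0,0,0],"delta_rot":[0,0,0.14]},{"grip":60,"linear":[0,0,0],"delta_rot":[0,0,0.28]},{"grip":60,"linear":[0,0,0],"delta_rot":[0,0,0.42]},{"grip":60,"linear":[0,0,0],"delta_rot":[0,0,0.56]},{"grip":60,"linear":[0,0,0],"delta_rot":[0,0,0.7]},{"grip":60,"linear":[0,0,0],"delta_rot":[0,0,0.84]},{"grip":60,"linear":[0,0,0],"delta_rot":[0,0,0.98]},{"grip":60,"linear":[0,0,0],"delta_rot":[0,0,1.12]},{"grip":60,"linear":[0,0,0],"delta_rot":[0,0,1.26]},{"grip":60,"linear":[0,0,0],"delta_rot":[0,0,1.3]}]}}

```text
time: 8.8
ee_pos: [0.4634, -0.1636, 0.1811]
tcp_rot: [179.9, -0.0, -151.7]
wrist_force: [-0.6, 0.3, -0.4]
opening: 0.0654
grasp_force: 0.0
```

```bash
python3 - x <<'E'
from rect import *
o=bot.get_obs(); print(o["q"],o["ee_pos"])
p=bot.camera("wrist"); rect(p,"r3.png",10,-90,-15,-115,-60)
rect(p,"r4.png",10,30,95,-50,5)
a,b=cv2.imread("pics/r3.png"),cv2.imread("pics/r4.png"); cv2.imwrite("pics/r5.png",cv2.resize(np.hstack([a,b]),(800,314)))
W,ok=cloud(p)
q=ok&(abs(W[...,2]-.102)<.005)&(abs(W[...,0]-.464)<.045)&(abs(W[...,1]+.165)<.045)
A=W[q][:,:2].astype(np.float32)*1000; print(cv2.minAreaRect(A))
E
```

```text
[ 179.9445   -0.045  -151.7297]
[-19.454   -3.7095  -4.2497  89.5311   0.004  -47.7243] [ 0.4634 -0.1636  0.1811]
((464.3045654296875, -163.5137481689453), (49.93035888671875, 12.54588794708252), 27.65056800842285)
```

View pics/r5.png

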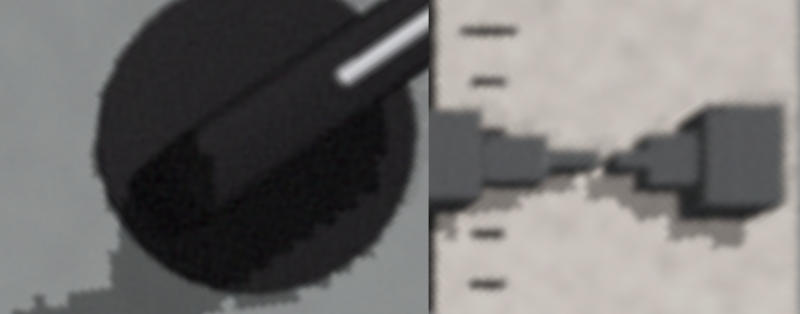

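Right panel: pointer and index tips still meet at about (600,160) after release. Left panel: the bar lies at 27.65°, as expected. Descend and grip the bar.

Emit:
{"api": "play_rows", "payload": {"targets": [{"grip":60,"linear":[0.1,-0.1,-4],"delta_rot":[0,0,-0.01]},{"grip":60,"linear":[0.1,-0.1,-8],"delta_rot":[0,0,-0.01]},{"grip":60,"linear":[0.1,-0.1,-10.5],"delta_rot":[0,0,-0.01]},{"grip":60,"linear":[0.1,-0.1,-10.9],"delta_rot":[0,0,-0.01]},{"grip":255,"linear":[0.1,-0.1,-10.9],"delta_rot":[0,0,-0.01]},{"grip":255,"linear":[0.1,-0.1,-10.9],"delta_rot":[0,0,-0.01]},{"grip":255,"linear":[0.1,-0.1,-10.9],"delta_rot":[0,0,-0.01]},{"grip":255,"linear":[0.1,-0.1,-10.9],"delta_rot":[0,0,-0.01]},{"grip":255,"linear":[0.1,-0.1,-10.9],"delta_rot":[0,0,-0.01]},{"grip":255,"linear":[0.1,-0.1,-10.9],"delta_rot":[0,0,-0.01]}], "force": 60}}

```text
time: 9.85
ee_pos: [0.4651, -0.1644, 0.0747]
tcp_rot: [-180.0, 0.1, -152.6]
wrist_force: [-2.4, 3.2, 7.3]
opening: 0.0119
grasp_force: 59.1
```

Emit:
{"api": "play_rows", "payload": {"targets": [{"grip":255,"linear":[0,0,0],"delta_rot":[0,0,-0.13]},{"grip":255,"linear":[0,0,0],"delta_rot":[0,0,-0.26]},{"grip":255,"linear":[0,0,0],"delta_rot":[0,0,-0.39]},{"grip":255,"linear":[0,0,0],"delta_rot":[0,0,-0.52]},{"grip":255,"linear":[0,0,0],"delta_rot":[0,0,-0.65]},{"grip":255,"linear":[0,0,0],"delta_rot":[0,0,-0.78]},{"grip":255,"linear":[0,0,0],"delta_rot":[0,0,-0.91]},{"grip":255,"linear":[0,0,0],"delta_rot":[0,0,-1.04]},{"grip":255,"linear":[0,0,0],"delta_rot":[0,0,-1.15]},{"grip":255,"linear":[0,0,0],"delta_rot":[0,0,-1.21]}]}}

```text
time: 10.85
ee_pos: [0.4649, -0.1652, 0.0747]
tcp_rot: [180.0, 0.1, 137.8]
wrist_force: [-3.2, -0.4, 7.0]
opening: 0.0119
grasp_force: 59.1
```

Emit:
{"api": "play_rows", "payload": {"targets": [{"grip":255,"linear":[0,0,0],"delta_rot":[0,0,0]},{"grip":255,"linear":[0,0,0],"delta_rot":[0,0,0]},{"grip":255,"linear":[0,0,0],"delta_rot":[0,0,0]},{"grip":255,"linear":[0,0,0],"delta_rot":[0,0,0]}]}}

```text
time: 11.25
ee_pos: [0.4649, -0.1652, 0.0747]
tcp_rot: [180.0, 0.1, 138.1]
wrist_force: [-3.4, 0.2, 6.5]
opening: 0.0119
grasp_force: 59.1
```

```bash
python3 - x <<'E'
from rect import *
o=bot.get_obs(); print(o["q"],o["torque"],o["wrist_force"])
p=bot.camera("wrist"); save(p,"w6.png")
t=bot.camera("top"); save(t,"t6.png",(290,210,470,360),4)
for P in (p,t):
  W,ok=cloud(P)
  q=ok&(abs(W[...,2]-.102)<.004)&(abs(W[...,0]-.464)<.03)&(abs(W[...,1]+.165)<.03)
  A=W[q][:,:2].astype(np.float32)*1000; print(len(A),cv2.minAreaRect(A) if len(A)>5 else 0)
E
```

```text
[179.9986   0.1122 138.0682]
[-19.5382  -2.9951 -15.324   77.5668  -0.0415  22.3936] [-0.1813  0.8008  0.1755] [-3.3576  0.1691  6.5137]
4133 ((464.08990478515625, -163.46954345703125), (38.23378372192383, 45.672096252441406), 10.59085464477539)
42 ((457.40936279296875, -147.90162658691406), (29.78389549255371, 10.567910194396973), 19.667755126953125)
```

View pics/w6.png

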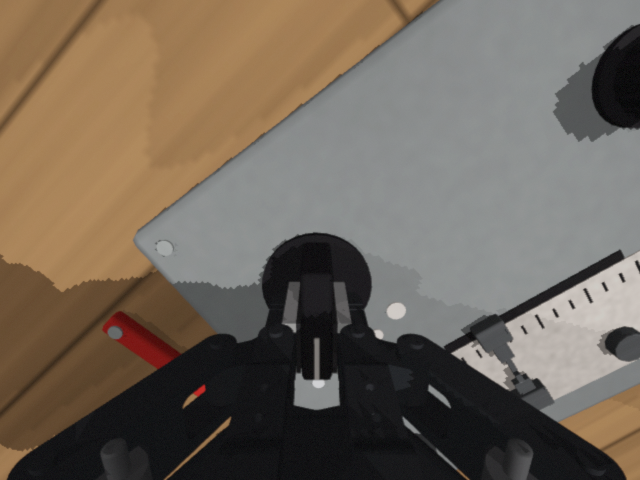

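The bar is in the gripper, with its nose line at (317,355) pointing at the third dots. The dial is at about 1.21 rad, and the tips still meet at (515,375).

```bash
python3 -c "
from workcell import bot
print(bot.job_done())"
```

```text
the job is handed in; nothing more can be done
None
```

I turned the gap knob until the pointer tip was level with the index tip (within about 0.1 mm in the camera view), then turned the dial to its third position (about 1.21 rad) and handed the job in while still holding it there.

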